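Clear the drip tray and open the pretzel-lye bottle

ROBOT

A 6-joint arm with a two-finger parallel gripper is mounted at the origin on the work surface. World frame = base frame: x ahead of the robot, y to its left, z up, the work surface at z = 0. Lengths are in m, angles in rad, forces in N, time in s.
With the tool pointing down it reaches from about 0.35 to 0.725 m from the base axis. Payload 4.3 kg.
Tool frame: the origin (TCP) lies midway between the tips of the shut fingers; the grasp point (between the pads) lies 19 mm behind it; z points along the fingers, y is the line along which they close (so a half turn about z gives the same grasp; the last joint's range is limited). The gripper opens to 85 mm and grips with 20 to 120 N. Pads are 22 mm wide; open, the fingers measure 114 mm over their backs; the gripper's body (76 mm by 85 mm) begins 54 mm behind the grasp point. The pads swing forward as they close: fully open they stand 13 mm farther back than shut.
Start: joints at [-1.379, 0.377, 0.081, 1.274, 0, 1.46], TCP at [0.171, -0.549, 0.231] pointing down, gripper open.
Joint ranges: [-2.72, 2.72], [-0.84, 1.66], [-1.02, 1.22], [-1.77, 2.12], [-1.37, 1.28], [-3.14, 3.14]. Speed limits (rad/s): [2.57, 2.57, 3.14, 3.14, 3.14, 3.14].

INTERFACE

Orientations are given as a unit quaternion [x, y, z, w].
In Python, from plant import robot gives the robot as it stands.
- The arm moves only by the shell command python3 -m pendant 'ROWS' [OPENING] [FORCE]. ROWS is JSON, a list that holds one entry, the list of rows, each a list of 6 numbers: the shift along the tool's x, y, z in cm, then the turn, a rotation vector about the tool's x, y, z in degrees. In form: [[[dx, dy, dz, rx, ry, rz], ...]]. A call has 1 to 12 rows; each row is the pose to reach, as a shift and turn from the pose commanded when the call began, along the tool's axes at that moment; what a row does not reach only later rows make up. A row lasts 1/10 s, in which the tool goes at most 50 mm and 8.59 degrees, less where a joint would pass 70% of its speed; a pose out of reach is approached as far as the arm can. A call with a gripper value outside its range is refused whole. OPENING is the opening, from 0 (shut) to 1 (fully open), set as the call begins (- or left out, the last holds). The fingers move at their own pace and stop on an object; FORCE is the grip in N (left out, the last holds). Time passes only in rows, so rows that repeat a pose let the fingers close. It gives the time, the measured TCP pose, the force, the opening and the grip force at its end, in the units of the state.
- robot.get_obs(): the state, without advancing time (a new reading comes with each control period).
- robot.grab_frame(name): name is "scene" or "top" or "wrist"; returns a dict with "pixels" (400x640x3 uint8, blue, green, red), "fx", "fy", "cx", "cy" (pixels), "k1" (the pictures are not rectified: a ray, as slopes to the right and down, at radius r is drawn at 1 + k1 r^2 times it, then the intrinsics apply), "rvec" (rotation vector, rad) and "tvec" (3), from world to camera coordinates, as OpenCV has them. Camera axes: x right, y down, z forward; pixel columns grow to the right and rows downward; lengths in m; the calibration is good to about 2 mm. A picture is of the moment at which its call begins. There is no depth.
- robot.finish_job(): hands the job in; it is judged then, once.
Trained networks look in a picture, given as the dict that the camera call returned (one of the last four; its "shot" number tells which), for a name from the list of things; names that differ only in an ending like _2 or _b are one class to them, and where a whole thing is asked for, a point or a joint stands for the part that bears it (a point fixed in the world has none). Each returns a list of dicts, best first, with "score" (0 to 1); they miss things now and then, are a little off and sometimes report something else, mostly with a low value. They report only what shows in the picture. A call takes as long as a camera call. They do not tell look-alikes from the thing itself.
- robot.recognise(picture, label): "at" ([x, y, z] in m, in world coordinates, good to about 4 mm: the middle of the surface that is visible of it).
- robot.cut_out(picture, label): "mask" (400x640 bool, what is visible of it).
- robot.landmark_of(picture, label): "at" ([x, y, z] in m, in world coordinates, good to about 4 mm: a listed point, or the origin of a listed thing).
The state is a dict: "clock": time; "joint_positions": joint angles; "joint_velocities": joint speeds; "tau": joint torques, N m; "ee_pos": TCP position; "tcp_rot": TCP orientation; "ft_force": force on the tool from outside, world axes, zero at the start; "moment": the same for the moment, N m; "width": opening from 0.0 (shut) to 1.0 (fully open); "finger_force": force on a finger pad.
Only numpy, scipy, OpenCV 4.12 (cv2) and the standard library are available. Lean on these libraries where they do the work, as an engineer would, in place of code of your own. Each camera call takes 0.05 s, during which the arm holds its last target. There are 200 camera calls.

TASK

The orange tin has been left in the drip tray in front of the lye bottle, where the measuring cup has to go: stow it lying in the groove on top of the two blue tins in the wooden cradle, lengthwise and lined up with them, and let go of it. Then open the bottle: grip its red safety cap, press it down and keep it pressed while you twist it anticlockwise (seen from above) about 70 degrees to free it, then lift it straight up. Finish while still holding the cap in the gripper, level and still, about 8 cm above its place on the bottle, and leave everything else on the bench where it is.

Things in the scene. Friction and masses are not known exactly. Their poses are not given: they have to be found in the camera images.
- station: Fixed steel drip tray, 260 x 130 mm, floor top 6 mm above the bench, rim 12 mm high; on the left or right of the bench. Origin: centre of its underside. Along its x axis: the lye bottle at x = +65 mm in a round grey holder (91 mm wide, to 45 mm high); the orange tin lies along x near x = -65 mm between two ribs (tops 11 mm above the bench, y = +-16 to +-21 mm).
- bottle: White lye bottle, yellow band, 84 mm wide, fixed. Origin: centre of its underside, z up; x: where the cap's white bar points when locked. Shoulder from 124 mm height to 150 mm (42 mm wide); neck top 183 mm, under the cap. Closed, the cap's centre is 188 mm above the origin.
- cap_center (a point): Red round push-and-turn cap, 56 mm diameter, 34 mm high; its centre; z up, x along the white bar on top. Grip its solid upper 14 mm. Locked until pressed down over 4 mm against a spring (4 N rising to 10 N at 6 mm, which is right; hard stop at 8 mm). Kept down it turns anticlockwise from above; free to lift from 55 degrees, stop at 83: 70 is right. Then it lifts straight off.
- cradle: Fixed wooden cradle, 110 x 115 mm, holding the two blue tins side by side. Origin: centre of its underside, on the bench, z up; the tins lie along its x axis. Floor 6 mm thick, side walls (y = +-50 to +-57 mm) 30 mm high, end stops (x = +-44 to +-50 mm) 16 mm high. A third tin in the groove has its centre at x = 0, y = 0, z = 74 mm.
- tin_stray_center (a point): Orange-banded metal tin, cylinder 50 mm diameter, 80 mm long, about 200 g, lying in the drip tray; this point is its centre, x along its axis (either way round); centre 31 mm above the bench at the start.
- tin_a_center (a point): Blue-banded tin, cylinder 50 mm diameter, 80 mm long, about 200 g, loose, lying in the cradle at y = +25 mm; this point is its centre, x along its axis; centre 31 mm above the bench.
- tin_b_center (a point): The other blue-banded tin, same size, in the cradle at y = -25 mm; this point is its centre.
- cup_mid (a point): Bystander: loose steel cup, 72 mm wide, 75 mm high; half-way up. Leave alone.
- jar_mid (a point): Bystander: loose amber jar, 60 mm wide, 85 mm high; half-way up. Leave alone.
- cutter_mid (a point): Bystander: loose steel cutter ring, 64 mm wide, 30 mm high; half-way up. Leave alone.
- bowl_mid (a point): Bystander: loose white bowl, 150 mm wide, 60 mm high; half-way up. Leave alone.
- scraper_mid (a point): Bystander: loose dough scraper lying flat, about 110 x 130 mm, 18 mm high. Leave alone.
- brush_mid (a point): Bystander: loose pastry brush lying flat, about 200 mm long along its x axis. Leave alone.
Things that resemble listed ones, but are neither listed nor needed, are in the scene too. What is shaped like the part that bears tin_a_center but pink is not meant.

How it is judged:
By the outcome, as a careful person would: the job done as asked, in the order asked, and still so for the second after the job is handed in, while the arm keeps its last pose, push and grip.
It also fails if it takes over 51 s, if anything falls off the work surface, if the arm or the gripper's body presses on something with over 40 N, if the wrist force passes 120 N, or if a joint passes its speed limit or range.

## Working session

There is one attempt and no reset: what is moved stays moved. The work goes in short steps, Python scripts to look and compute and a shell command to move; the robot and the scene stay as the last step left them, time stands still between calls to the robot, and variables do not carry over. Pictures are saved under pics/ and viewed, at most 13 in all, crops included, and the job is handed in when it is done.

```bash
mkdir -p pics; ls; cat > h.py <<'E'
from plant import robot
import cv2, numpy as np
from scipy.spatial.transform import Rotation as R
def cam(p): return R.from_rotvec(np.ravel(p["rvec"])).as_matrix(), np.ravel(p["tvec"])
def proj(p,X):
    M,t=cam(p); c=M@np.array(X)+t; a=c[:2]/c[2]; a=a*(1+p["k1"]*(a@a)); return [round(float(v),1) for v in (p["fx"]*a[0]+p["cx"],p["fy"]*a[1]+p["cy"])]
def onplane(p,uv,z):
    d=np.array([(uv[0]-p["cx"])/p["fx"],(uv[1]-p["cy"])/p["fy"]]); a=d.copy()
    for _ in range(20): a=d/(1+p["k1"]*(a@a))
    M,t=cam(p); C=-M.T@t; r=M.T@np.array([a[0],a[1],1]); return C+r*(z-C[2])/r[2]
E
cat > a.py <<'E'
from h import *
for n in ("scene","top"):
    p=robot.grab_frame(n); cv2.imwrite(f"pics/{n}0.png",p["pixels"])
    for l in ("station","bottle","cap_center","cradle","tin_stray_center","tin_a_center","cup_mid","jar_mid","cutter_mid","bowl_mid","scraper_mid","brush_mid"):
        for d in robot.landmark_of(p,l)[:5]:
            print(n,l,round(d["score"],2),np.round(d["at"],3),proj(p,d["at"]))
print(robot.get_obs())
E
python3 a.py
```

```text
pics
scene station 0.65 [ 0.526  0.208 -0.001] [382.0, 256.7]
scene bottle 0.7 [0.589 0.228 0.004] [379.6, 271.7]
scene cap_center 0.85 [0.593 0.225 0.194] [383.1, 217.4]
scene cradle 0.85 [ 0.548 -0.228  0.002] [255.0, 214.0]
scene tin_stray_center 0.44 [0.461 0.188 0.032] [385.5, 232.9]
scene tin_stray_center 0.23 [0.589 0.226 0.004] [379.0, 271.3]
scene tin_a_center 0.85 [ 0.687 -0.204  0.025] [232.4, 235.2]
scene tin_a_center 0.83 [ 0.392 -0.136  0.026] [304.0, 191.8]
scene tin_a_center 0.75 [ 0.548 -0.204  0.03 ] [260.2, 209.1]
scene tin_a_center 0.66 [ 0.396 -0.301  0.023] [264.0, 179.8]
scene tin_a_center 0.6 [ 0.712 -0.334  0.024] [194.2, 226.4]
scene cup_mid 0.85 [ 0.462 -0.008  0.04 ] [327.1, 211.0]
scene jar_mid 0.55 [ 0.69  -0.023  0.04 ] [281.7, 252.7]
scene cutter_mid 0.85 [0.566 0.002 0.014] [312.9, 237.2]
scene bowl_mid 0.61 [0.623 0.467 0.033] [465.9, 307.5]
scene scraper_mid 0.95 [ 0.516 -0.488  0.009] [201.4, 185.3]
scene brush_mid 0.78 [0.415 0.467 0.011] [485.1, 261.4]
top station 0.92 [ 0.527  0.209 -0.   ] [252.5, 201.9]
top bottle 0.67 [0.593 0.226 0.004] [247
[... 842 characters left out ...]
ons': array([-1.37930469e+00,  3.77332726e-01,  8.09834205e-02,  1.27440985e+00,
       -2.28424490e-05,  1.46047547e+00]), 'joint_velocities': array([-4.44840550e-04, -1.23537147e-03, -6.97311296e-04,  2.15704988e-05,
        6.86836946e-04, -9.96478461e-04]), 'tau': array([-1.79864084e-03, -4.63520479e+01,  2.70153022e+01,  3.65601591e-04,
        1.91458770e-05,  8.23057729e-07]), 'ee_pos': array([ 0.17091124, -0.54903542,  0.23130423]), 'tcp_rot': array([ 9.88635244e-01,  1.50334138e-01, -1.06576451e-05,  1.90356125e-05]), 'ft_force': array([ 0.09665419, -0.93198374,  0.44666273]), 'moment': array([-0.00241107,  0.02278974,  0.01032704]), 'finger_force': 0.0, 'width': 0.9985131850346217}
```

```bash
python3 - <<'E'
import cv2
a=cv2.imread("pics/top0.png")[110:270,140:500]; cv2.imwrite("pics/topc.png",cv2.resize(a,None,fx=2.2,fy=2.2,interpolation=cv2.INTER_CUBIC))
a=cv2.imread("pics/scene0.png")[130:330,170:520]; cv2.imwrite("pics/scenec.png",cv2.resize(a,None,fx=2.2,fy=2.2,interpolation=cv2.INTER_CUBIC))
E
```

```text
(no output)
```

View pics/topc.png

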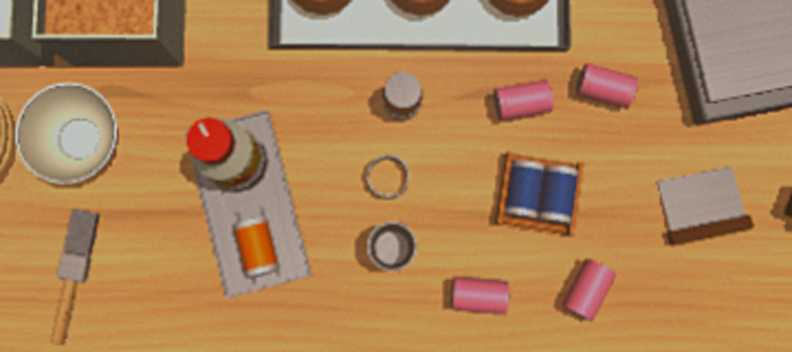

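View pics/scenec.png

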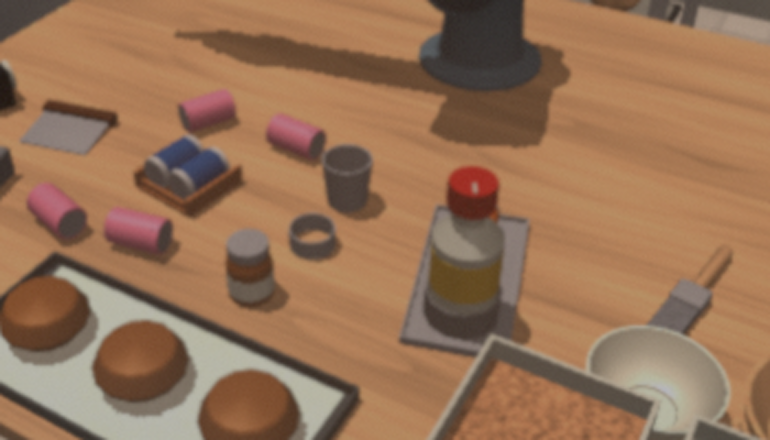

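The top picture (full-frame pixels) shows one orange tin at (256,222) in the drip tray. The red cap is at (236,173), and the wooden cradle with two blue tins is at (385,196). Possible mix-ups are the four pink tins at (378,155), (416,148), (357,244) and (408,241), plus the blue tins. The stray tin is the only orange one, and it lies between the tray ribs in front of the bottle. In the scene picture the bottle stands at crop (465,260) with its red cap at (472,190). I'll stop over the cradle first to measure its direction, turning on the way.

```bash
python3 -m pendant '[[[15,-4,0,0,0,-25],[45,-19.5,0,0,0,-90],[45,-19.5,0,0,0,-90],[45,-19.5,0,0,0,-90],[45,-19.5,0,0,0,-90],[45,-19.5,0,0,0,-90],[45,-19.5,0,0,0,-90],[45,-19.5,0,0,0,-90],[45,-19.5,0,0,0,-90],[45,-19.5,0,0,0,-90],[45,-19.5,0,0,0,-90],[45,-19.5,0,0,0,-90]]]' 1
cat > m.py <<'E'
from h import *
import sys
def axis(p,label,z):
    for d in robot.cut_out(p,label)[:4]:
        c,_=cv2.findContours(d["mask"].astype(np.uint8),cv2.RETR_EXTERNAL,cv2.CHAIN_APPROX_NONE)
        c=max(c,key=len)[:,0]; P=np.array([onplane(p,u,z)[:2] for u in c])
        r=cv2.minAreaRect((P*1000).astype(np.float32)); b=cv2.boxPoints(r)
        e=[b[1]-b[0],b[2]-b[1]]; e.sort(key=lambda v:-np.hypot(*v))
        print(label,round(d["score"],2),"ctr",np.round(r[0],1),"size",np.round(r[1],1),"yaw",round(float(np.degrees(np.arctan2(e[0][1],e[0][0]))),1),"px",c.mean(0).round())
name=sys.argv[1]; p=robot.grab_frame(name); cv2.imwrite(f"pics/{sys.argv[2]}.png",p["pixels"])
for a in sys.argv[3:]:
    l,z=a.split(":"); axis(p,l,float(z))
    for d in robot.landmark_of(p,l)[:4]: print("  lm",l,round(d["score"],2),np.round(d["at"],4),proj(p,d["at"]))
o=robot.get_obs(); print(o["clock"],o["ee_pos"].round(4),np.degrees(R.from_quat(o["tcp_rot"]).as_euler("zyx")).round(1),o["joint_positions"].round(2),o["ft_force"].round(1),o["moment"].round(2),round(float(o["width"]),3))
E
python3 m.py wrist w1 tin_a_center:0.031 cradle:0.03
```

```text
clock: 2.5
ee_pos: [0.5434, -0.228, 0.231]
tcp_rot: [0.592, 0.806, -0.0, -0.0]
ft_force: [-0.3, 0.5, 0.8]
width: 1.001
finger_force: 0.0
tin_a_center 0.97 ctr [ 399.  -295.5] size [57.1 85.5] yaw -27.0 px [164. 190.]
tin_a_center 0.91 ctr [ 682.9 -206.7] size [54.1 88.9] yaw -79.7 px [445. 188.]
tin_a_center 0.81 ctr [ 549.3 -204.2] size [50.8 86.3] yaw -9.6 px [324. 150.]
tin_a_center 0.77 ctr [ 393.5 -137.1] size [81.5 54.8] yaw 85.8 px [191.  36.]
  lm tin_a_center 0.78 [ 0.5487 -0.207   0.03  ] [323.7, 153.3]
  lm tin_a_center 0.69 [ 0.3933 -0.1357  0.024 ] [191.8, 33.8]
  lm tin_a_center 0.63 [ 0.6855 -0.2041  0.0266] [446.1, 188.5]
  lm tin_a_center 0.58 [ 0.7045 -0.3362  0.0234] [414.9, 295.2]
cradle 0.96 ctr [ 543.1 -228.2] size [116.7 108.9] yaw 80.5 px [312. 168.]
2.75 [ 0.542  -0.2299  0.2314] [-107.2   -0.   180. ] [-0.51  0.41  0.12  1.29 -0.    0.76] [-0.3  0.1 -0.7] [0.02 0.03 0.03] 1.003
```

View pics/w1.png

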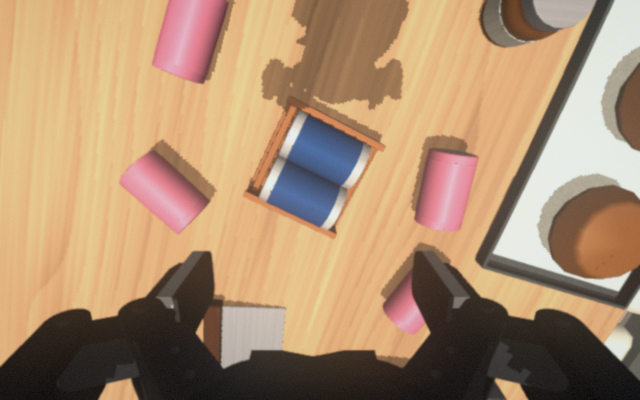

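The wrist view shows the cradle at (315,165) with the two blue tins at (325,150) and (303,193). Pink look-alikes surround it. The cradle yaw is about -9.5°. I'll refine its centre with a band-silhouette fit, then go on to the orange tin.

```bash
cat > fit.py <<'E'
from h import *
from scipy.optimize import minimize
import sys
def mask(p,col):
    h=cv2.cvtColor(p["pixels"],cv2.COLOR_BGR2HSV)
    lo,hi={"blue":((105,90,30),(130,255,255)),"orange":((9,170,90),(17,255,255))}[col]
    m=cv2.inRange(h,lo,hi); m=cv2.morphologyEx(m,cv2.MORPH_OPEN,np.ones((3,3)))
    return m
def fit(p,col,x0,z,offs):
    m=mask(p,col); u,v=map(int,proj(p,[x0[0],x0[1],z])); w=np.zeros_like(m); cv2.circle(w,(u,v),110,255,-1); m&=w
    m=cv2.morphologyEx(m,cv2.MORPH_CLOSE,np.ones((7,7)))>0
    t=np.linspace(0,2*np.pi,40)
    def img(q):
        x,y,a,L=q[0]/1e3,q[1]/1e3,np.radians(q[2]),q[3]/1e3; o=np.zeros(m.shape,np.uint8); c,s=np.cos(a),np.sin(a)
        for d in offs:
            P=[proj(p,[x+c*e-s*(d+.025*np.cos(k)),y+s*e+c*(d+.025*np.cos(k)),z+.025*np.sin(k)]) for e in(-L,L) for k in t]
            cv2.fillConvexPoly(o,cv2.convexHull((np.array(P)*16).astype(np.int32)),1,shift=4)
        return o>0
    f=lambda q:(img(q)^m).sum()/max(m.sum(),1)
    q0=np.array([x0[0]*1e3,x0[1]*1e3,x0[2],27.])
    r=minimize(f,q0,method="Nelder-Mead",options=dict(initial_simplex=np.vstack([q0]+[q0+d for d in np.diag([6,6,5,5.])]),maxfev=160,xatol=.05))
    print(col,"x y yaw halfband",r.x.round(1),"err",round(r.fun,3),"area",m.sum())
if __name__=="__main__":
    p=robot.grab_frame(sys.argv[1]); x0=[float(v) for v in sys.argv[3].split(",")]
    fit(p,sys.argv[2],x0,.031,[.025,-.025] if sys.argv[2]=="blue" else [0])
E
python3 fit.py wrist blue .546,-.229,-9.5
python3 fit.py top blue .546,-.229,-9.5
python3 fit.py top orange .4615,.188,16
```

```text
blue x y yaw halfband [ 543.9 -232.1   -8.6   28.9] err 0.183 area 4978
blue x y yaw halfband [ 545.4 -229.9   -8.    25. ] err 0.162 area 487
orange x y yaw halfband [460.9 190.3  16.2  25.9] err 0.17 area 277
```

```bash
python3 -m pendant '[[[42.4,4.7,3,0,0,-88.8],[42.4,4.7,3,0,0,-88.8],[42.4,4.7,3,0,0,-88.8],[42.4,4.7,3,0,0,-88.8],[42.4,4.7,3,0,0,-88.8],[42.4,4.7,3,0,0,-88.8],[42.4,4.7,3,0,0,-88.8],[42.4,4.7,3,0,0,-88.8],[42.4,4.7,3,0,0,-88.8],[42.4,4.7,3,0,0,-88.8],[42.4,4.7,3,0,0,-88.8],[42.4,4.7,3,0,0,-88.8]]]'
python3 m.py wrist w2 tin_stray_center:0.031 cap_center:0.205
python3 fit.py wrist orange .461,.189,16
```

```text
clock: 4.1
ee_pos: [0.4614, 0.1898, 0.2014]
tcp_rot: [-0.14, 0.99, -0.0, 0.0]
ft_force: [-0.2, -0.5, 0.7]
width: 0.998
finger_force: 0.0
tin_stray_center 0.86 ctr [464.6 192.6] size [90.9 50.3] yaw 16.0 px [313. 176.]
  lm tin_stray_center 0.89 [0.4596 0.1925 0.0333] [314.9, 175.9]
4.35 [0.4616 0.1893 0.2014] [164.   0. 180.] [ 0.26  0.23 -0.2   1.14 -0.   -0.02] [-0.   0.2 -0.5] [-0.03 -0.05  0.03] 1.001
orange x y yaw halfband [477.7 197.7  21.3   0. ] err 7.351 area 97
```

View pics/w2.png

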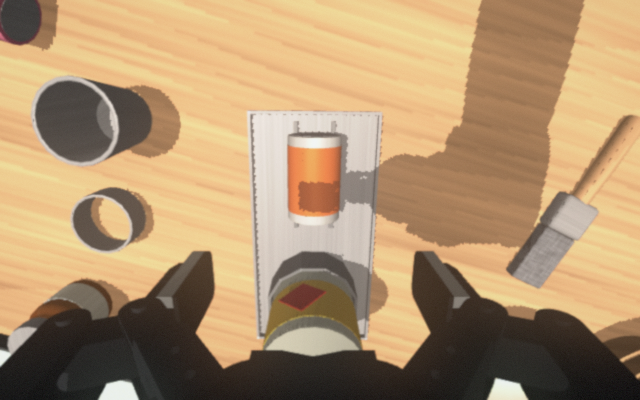

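The orange tin is alone at (314,178) between the ribs, upright in the image and centred between the fingers (212 and 414, middle 313). The bottle is behind it at the bottom. The choice is confirmed, so I'm descending.

```bash
python3 -m pendant '[[[0,0.1,5,0,0,0],[0,0.1,10,0,0,0],[0,0.1,14,0,0,0],[0,0.1,17,0,0,0],[0,0.1,18.8,0,0,0],[0,0.1,18.8,0,0,0],[0,0.1,18.8,0,0,0]]]' 1
python3 -m pendant '[[[0,0,0,0,0,0],[0,0,0,0,0,0],[0,0,0,0,0,0],[0,0,0,0,0,0],[0,0,0,0,0,0],[0,0,0,0,0,0]]]' 0 35
```

```text
clock: 5.1
ee_pos: [0.4613, 0.1905, 0.0135]
tcp_rot: [-0.14, 0.99, -0.0, -0.0]
ft_force: [0.0, -0.1, -0.3]
width: 0.998
finger_force: 0.0
clock: 5.7
ee_pos: [0.4625, 0.191, 0.0147]
tcp_rot: [-0.14, 0.99, 0.0, 0.001]
ft_force: [-1.6, -1.0, 5.8]
width: 0.567
finger_force: 35.5
```

```bash
python3 -m pendant '[[[0,0,-1,0,0,0],[0,0,-3,0,0,0],[0,0,-7,0,0,0],[0,0,-11,0,0,0],[0,0,-14,0,0,0],[0,0,-14,0,0,0]]]' 0 35
python3 -m pendant '[[[0.3,-4,0,0,0,3],[0.6,-8,0,0,0,6],[1,-12,0,0,0,9],[1.4,-16,0,0,0,12],[1.7,-20,0,0,0,15],[2,-24,0,0,0,18],[2.4,-28,0,0,0,21],[2.7,-32,0,0,0,23],[3,-36,0,0,0,25],[3.4,-40,0,0,0,25],[3.6,-42.7,0,0,0,25],[3.6,-42.7,0,0,0,25]]]'
python3 m.py wrist w3 tin_a_center:0.031 cradle:0.03
python3 fit.py wrist blue .546,-.229,-9.5
```

```text
clock: 6.3
ee_pos: [0.4645, 0.1916, 0.1586]
tcp_rot: [-0.14, 0.99, 0.001, 0.005]
ft_force: [1.5, 0.4, -1.4]
width: 0.572
finger_force: 37.0
clock: 7.5
ee_pos: [0.545, -0.2331, 0.1523]
tcp_rot: [0.08, 0.997, -0.001, -0.0]
ft_force: [-0.9, 0.2, -1.7]
width: 0.571
finger_force: 37.1
tin_a_center 0.82 ctr [ 524.8 -199.8] size [50.8 36.6] yaw 80.6 px [352. 155.]
tin_a_center 0.74 ctr [ 682.1 -312.6] size [ 7.4 15.9] yaw -2.0 px [251. 343.]
tin_a_center 0.69 ctr [ 411.7 -302.9] size [53.5 56.8] yaw -28.2 px [188.  33.]
tin_a_center 0.67 ctr [ 416.2 -168.3] size [24.   2.6] yaw 81.1 px [373.   1.]
  lm tin_a_center 0.92 [ 0.3992 -0.296   0.0268] [193.4, 9.8]
  lm tin_a_center 0.6 [ 0.6826 -0.2036  0.0246] [366.3, 323.2]
cradle 0.57 ctr [ 537.5 -228.3] size [116.7 101.2] yaw 80.1 px [330. 153.]
7.75 [ 0.5444 -0.2282  0.1529] [-1.712e+02 -1.000e-01 -1.800e+02] [-0.5   0.44 -0.03  1.1   0.   -0.35] [ 0.1  0.  -2.2] [ 0.   -0.06 -0.03] 0.572
blue x y yaw halfband [ 475.6 -206.1   75.3   -0. ] err 1.75 area 513
```

View pics/w3.png

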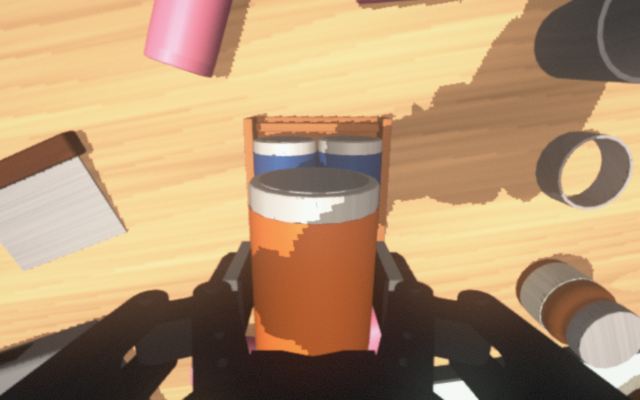

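The tin is held straight, with its end at (314,180), over the cradle. The cradle's far end edge (248–390, row ~118) runs level in the image, so the yaw matches. I'll check the lateral and lengthwise offsets with the calibration.

```bash
python3 - <<'E'
from h import *
p=robot.grab_frame("wrist"); o=robot.get_obs(); T=R.from_quat(o["tcp_rot"]).as_matrix(); e=o["ee_pos"]
loc=lambda w:np.round((T.T@(w-e))*1000,1)
print(e.round(4),"yaw",np.degrees(np.arctan2(T[1,0],T[0,0])).round(1))
for n,uv,z in [("junction",(319,141),.031),("wallL out",(246,118),.03),("wallR out",(392,119),.03),("tinB endtop",(285,138),.056),("tinA endtop",(352,138),.056),("tinB left edge",(253,148),.031),("tinA right",(382,148),.031)]:
    w=onplane(p,uv,z); print(n,w.round(4),"tool mm",loc(w))
for d in (-.018,-.043): print("held tin end",proj(p,e+T@np.array([.04,0,d])))
for s in (-.025,.025): print("edge",proj(p,e+T@np.array([.04,s,-.018])))
a=p["pixels"][100:240,220:420]; cv2.imwrite("pics/w3c.png",cv2.resize(a,None,fx=4,fy=4,interpolation=cv2.INTER_CUBIC))
E
```

```text
[ 0.5447 -0.2283  0.1532] yaw 171.2
junction [ 0.5063 -0.2162  0.031 ] tool mm [ 39.7   6.1 122.3]
wallL out [ 0.4803 -0.2691  0.03  ] tool mm [ 57.4 -50.2 123.3]
wallR out [ 0.4984 -0.158   0.03  ] tool mm [ 56.5  62.4 123.3]
tinB endtop [ 0.4976 -0.2396  0.056 ] tool mm [ 44.7 -18.4  97.3]
tinA endtop [ 0.5049 -0.1929  0.056 ] tool mm [44.7 28.9 97.3]
tinB left edge [ 0.5037 -0.2682  0.031 ] tool mm [ 34.3 -45.8 122.2]
tinA right [ 0.5194 -0.1681  0.031 ] tool mm [ 34.2  55.6 122.3]
held tin end [309.9, 183.3]
held tin end [309.3, 202.6]
edge [244.0, 183.4]
edge [375.7, 183.2]
```

View pics/w3c.png

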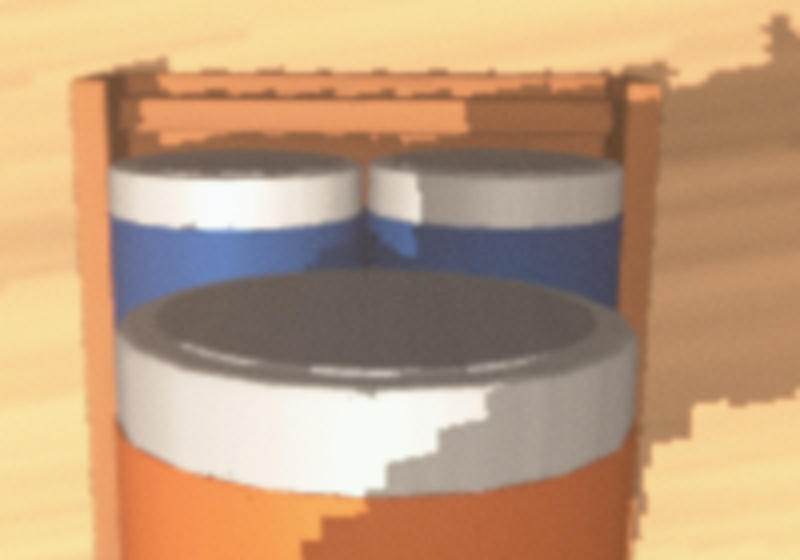

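The crop shows the orange end disc centred at column 314 and the cradle walls and tin junction centred at about 319. That means the tin must shift about 3.8 mm to the right (+tool y). Lengthwise it is aligned within 0.5 mm.

```bash
python3 -m pendant '[[[0,0.4,1,0,0,0.5],[0,0.4,3,0,0,0.5],[0,0.4,5,0,0,0.5],[0,0.4,7,0,0,0.5],[0,0.4,8.4,0,0,0.5],[0,0.4,9.1,0,0,0.5],[0,0.4,9.1,0,0,0.5],[0,0.4,9.1,0,0,0.5]]]'
python3 m.py wrist w4
```

```text
clock: 8.65
ee_pos: [0.5458, -0.2253, 0.0624]
tcp_rot: [0.082, 0.997, 0.0, 0.0]
ft_force: [-0.6, -0.7, -1.7]
width: 0.573
finger_force: 37.1
8.7 [ 0.5459 -0.2254  0.0626] [-170.6    0.   180. ] [-0.5   0.51 -0.17  0.89  0.   -0.34] [-0.  -0.9 -2.1] [-0.03 -0.03  0.02] 0.57
```

View pics/w4.png

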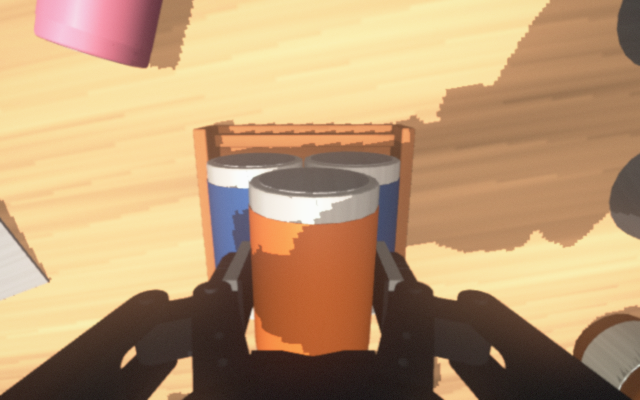

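The picture shows the cradle and blue tins centred at column 304 (walls 195–413), but the held tin at 314. The camera isn't on the midplane, so I'm recomputing with the calibration.

```bash
python3 - <<'E'
from h import *
p=robot.grab_frame("wrist"); o=robot.get_obs(); T=R.from_quat(o["tcp_rot"]).as_matrix(); e=o["ee_pos"]
M,t=cam(p); C=-M.T@t; print("cam in tool mm",(T.T@(C-e)*1000).round(1)); print("cam axes in tool\n",(T.T@M.T).round(3)); print(p["cx"],p["cy"],p["fx"],p["k1"])
loc=lambda w:np.round((T.T@(w-e))*1000,1)
print(e.round(4),"yaw",np.degrees(np.arctan2(T[1,0],T[0,0])).round(1))
for n,uv,z in [("junction",(304,160),.031),("wallL out",(195,129),.03),("wallR out",(413,129),.03),("tinB left",(208,165),.031),("tinA right",(399,165),.031)]:
    w=onplane(p,uv,z); print(n,w.round(4),"tool mm",loc(w))
for d in (-.018,): print("held tin end",proj(p,e+T@np.array([.04,0,d])))
for z in (-.03,0,.03,.06,.09,.12): print(z,proj(p,e+T@np.array([.04,0,z])))
E
```

```text
cam in tool mm [  70.2    1.1 -142.1]
cam axes in tool
 [[-0.001 -0.961 -0.275]
 [ 1.    -0.001 -0.   ]
 [-0.    -0.275  0.961]]
312.61243349786184 196.43400292233684 336.5295056592518 -0.030883659999607786
[ 0.546  -0.2255  0.0627] yaw 170.6
junction [ 0.5057 -0.2223  0.031 ] tool mm [40.2 -3.4 31.6]
wallL out [ 0.4808 -0.2748  0.03  ] tool mm [ 56.3 -59.3  32.6]
wallR out [ 0.4992 -0.1645  0.03  ] tool mm [56.1 52.6 32.6]
tinB left [ 0.5    -0.2725  0.031 ] tool mm [ 37.7 -53.8  31.7]
tinA right [ 0.5165 -0.1737  0.031 ] tool mm [37.6 46.4 31.6]
held tin end [309.8, 183.0]
-0.03 [309.6, 191.3]
0 [310.2, 173.1]
0.03 [310.5, 161.0]
0.06 [310.8, 152.3]
0.09 [311.0, 145.8]
0.12 [311.2, 140.8]
```

The earlier offset came from a picture taken while the arm was still settling. A steady reading puts the cradle 5 mm to tool −y, at world (0.545, −0.230), which agrees with all the earlier estimates. I'm correcting for that.

```bash
python3 -m pendant '[[[0,-0.3,0,0,0,0],[0,-0.5,0,0,0,0],[0,-0.5,0,0,0,0],[0,-0.5,0,0,0,0],[0,-0.5,0,0,0,0],[0,-0.5,0,0,0,0]]]'
python3 - <<'E'
from h import *
p=robot.grab_frame("wrist"); o=robot.get_obs(); T=R.from_quat(o["tcp_rot"]).as_matrix(); e=o["ee_pos"]
h=cv2.cvtColor(p["pixels"],cv2.COLOR_BGR2HSV); b=cv2.inRange(h,(105,90,30),(130,255,255)); g=cv2.inRange(h,(5,170,90),(20,255,255))
for r in (190,200,210): x=np.where(b[r])[0]; print("blue row",r,x.min(),x.max(),(x.min()+x.max())/2)
for r in (235,240): x=np.where(g[r,245:385])[0]+245; print("orange",r,x.min(),x.max(),(x.min()+x.max())/2)
print(e.round(4),o["ft_force"].round(1),o["joint_velocities"].round(3))
E
```

```text
clock: 9.35
ee_pos: [0.5447, -0.2305, 0.0623]
tcp_rot: [0.082, 0.997, -0.0, -0.0]
ft_force: [0.3, 0.5, -0.8]
width: 0.574
finger_force: 37.1
blue row 190 230 385 307.5
blue row 200 230 392 311.0
blue row 210 230 389 309.5
orange 235 252 375 313.5
orange 240 252 374 313.0
[ 0.5448 -0.2305  0.0623] [ 0.3 -0.8 -1.7] [ 0.     0.001  0.001  0.001 -0.001 -0.001]
```

```bash
python3 -m pendant '[[[0,0,0.2,0,0,0],[0,0,0.35,0,0,0],[0,0,0.45,0,0,0],[0,0,0.45,0,0,0],[0,0,0.45,0,0,0]]]'
```

```text
clock: 9.9
ee_pos: [0.5448, -0.2304, 0.0583]
tcp_rot: [0.082, 0.997, 0.0, 0.0]
ft_force: [-2.8, 1.4, 4.6]
width: 0.571
finger_force: 37.6
```

```bash
python3 -m pendant '[[[0,0,0,0,0,0],[0,0,0,0,0,0],[0,0,0,0,0,0],[0,0,0,0,0,0],[0,0,0,0,0,0]]]' 0.9
python3 -m pendant '[[[0,0,-1,0,0,0],[0,0,-3,0,0,0],[0,0,-7,0,0,0],[0,0,-12,0,0,0],[0,0,-17,0,0,0],[0,0,-17,0,0,0],[0,0,-17,0,0,0],[0,0,-17,0,0,0]]]' 1
python3 m.py wrist w5 tin_stray_center:0.074
python3 -c "
import cv2
a=cv2.imread('pics/w5.png')[80:260,200:440]; cv2.imwrite('pics/w5c.png',cv2.resize(a,None,fx=3,fy=3,interpolation=cv2.INTER_CUBIC))"
```

```text
clock: 10.4
ee_pos: [0.5448, -0.2306, 0.0577]
tcp_rot: [0.082, 0.997, -0.0, -0.0]
ft_force: [-0.2, 0.5, 0.6]
width: 0.899
finger_force: 0.0
clock: 11.2
ee_pos: [0.5442, -0.2303, 0.227]
tcp_rot: [0.082, 0.997, 0.0, -0.001]
ft_force: [0.4, 0.2, -0.7]
width: 0.998
finger_force: 0.0
tin_stray_center 0.75 ctr [ 546.8 -229.6] size [50.  90.7] yaw -10.7 px [313. 181.]
  lm tin_stray_center 0.67 [ 0.5402 -0.2307  0.0747] [310.3, 177.3]
  lm tin_stray_center 0.52 [ 0.6872 -0.0246  0.0434] [519.3, 270.8]
11.35 [ 0.5437 -0.23    0.226 ] [-170.6   -0.2 -179.9] [-0.51  0.41  0.12  1.28 -0.   -0.34] [ 0.1  0.2 -0.1] [-0.03 -0.06  0.02] 0.998
```

View pics/w5c.png

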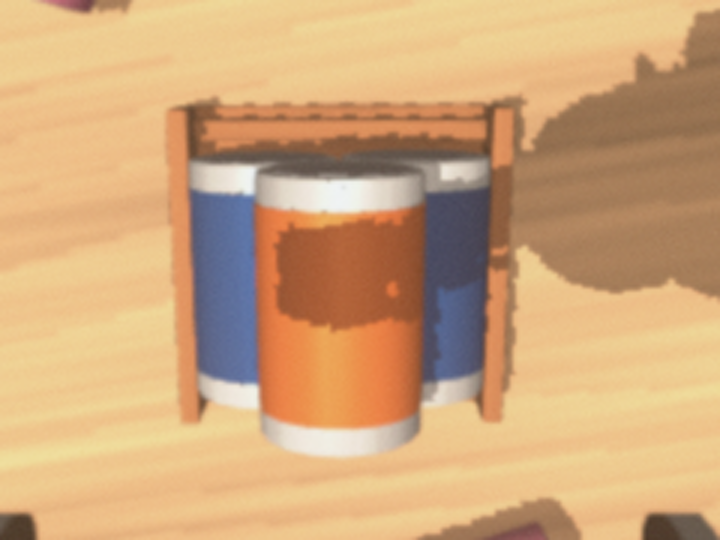

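The tin sits in the groove, centred (column 340 against 341 for the cradle in the crop) and parallel to the blue tins. Next is the cap.

```bash
python3 -m pendant '[[[0.3,4.5,-3,0,0,0],[0.7,9,-6.4,0,0,0],[1,13,-6.4,0,0,0],[1.3,18,-6.4,0,0,0],[1.6,23,-6.4,0,0,0],[2,28,-6.4,0,0,0],[2.3,33,-6.4,0,0,0],[2.6,38,-6.4,0,0,0],[2.9,42,-6.4,0,0,0],[3.1,45,-6.4,0,0,0],[3.1,45.6,-6.4,0,0,0],[3.1,45.6,-6.4,0,0,0]]]' 1
python3 -m pendant '[[[0,0,0,0,0,0],[0,0,0,0,0,0],[0,0,0,0,0,0],[0,0,0,0,0,0]]]'
cat > capfit.py <<'E'
from h import *
p=robot.grab_frame("wrist"); cv2.imwrite("pics/cap_%d.png"%p["shot"],p["pixels"])
o=robot.get_obs(); T=R.from_quat(o["tcp_rot"]).as_matrix(); e=o["ee_pos"]
for l in ("cap_center","bottle"):
    for d in robot.landmark_of(p,l)[:2]: print(l,round(d["score"],2),np.round(d["at"],4))
for q,n in ((p,"wrist"),(robot.grab_frame("top"),"top")):
    h=cv2.cvtColor(q["pixels"],cv2.COLOR_BGR2HSV); m=cv2.inRange(h,(0,140,60),(5,255,255))|cv2.inRange(h,(174,140,60),(180,255,255))
    u,v=map(int,proj(q,[.59,.225,.2])); w=np.zeros_like(m); cv2.circle(w,(u,v),110 if n=="wrist" else 25,255,-1); m&=w
    c,_=cv2.findContours(cv2.morphologyEx(m,cv2.MORPH_CLOSE,np.ones((9,9))),cv2.RETR_EXTERNAL,cv2.CHAIN_APPROX_NONE); c=cv2.convexHull(max(c,key=cv2.contourArea))
    from scipy.optimize import minimize
    M0=np.zeros_like(m); cv2.fillConvexPoly(M0,c,1)
    t=np.linspace(0,2*np.pi,48)
    def f(s):
        P=[proj(q,[s[0]/1e3+.028*np.cos(k),s[1]/1e3+.028*np.sin(k),z]) for z in (.171,.205) for k in t]
        I=np.zeros_like(m); cv2.fillConvexPoly(I,cv2.convexHull((np.array(P)*16).astype(np.int32)),1,shift=4); return float((I!=M0).sum())/M0.sum()
    r=minimize(f,[590,225],method="Nelder-Mead",options=dict(initial_simplex=[[590,225],[597,225],[590,232]],xatol=.05)); print(n,"cap xy",r.x.round(1),"err",round(r.fun,3),"tool mm",(T.T@(np.array([*r.x/1e3,.198])-e)*1000).round(1))
print(o["clock"],e.round(4),o["joint_positions"].round(2),np.degrees(np.arctan2(T[1,0],T[0,0])).round(1))
E
python3 capfit.py
```

```text
clock: 12.55
ee_pos: [0.5882, 0.225, 0.2903]
tcp_rot: [0.081, 0.997, -0.001, -0.001]
ft_force: [0.6, 0.4, -0.5]
width: 0.999
finger_force: 0.0
clock: 12.95
ee_pos: [0.5888, 0.2234, 0.292]
tcp_rot: [0.083, 0.997, -0.0, 0.0]
ft_force: [0.0, -0.7, 0.2]
width: 1.002
finger_force: 0.0
cap_center 0.9 [0.5914 0.2242 0.1902]
bottle 0.78 [0.592  0.2258 0.0042]
wrist cap xy [592.9 227.3] err 0.056 tool mm [-3.4  4.3 94. ]
top cap xy [588.2 229.4] err 0.444 tool mm [ 1.6  5.6 94. ]
13.0 [0.5888 0.2236 0.292 ] [ 0.26  0.5   0.43  1.5  -0.    0.43] 170.5
```

```bash
cp $(ls -t pics/cap_*.png|head -1) pics/capv.png
```

View pics/capv.png

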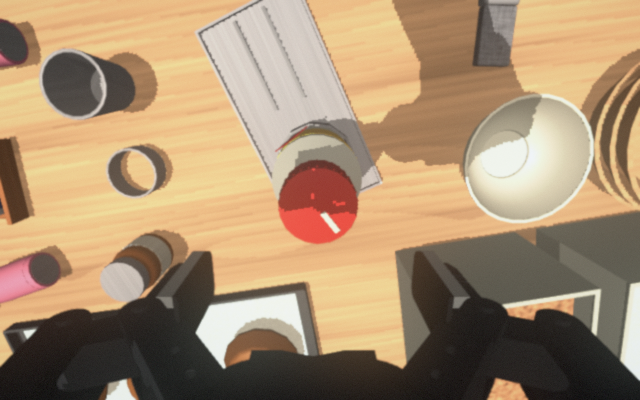

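The cap fills (278–358, 160–244) in the wrist view, with the white bar at (328,222). The fit agrees with the network to 3 mm. I'm centring, descending and gripping.

```bash
python3 -m pendant '[[[-0.3,0.2,2,0,0,0],[-0.3,0.2,6,0,0,0],[-0.3,0.2,9,0,0,0],[-0.3,0.2,10.5,0,0,0],[-0.3,0.2,11.2,0,0,0],[-0.3,0.2,11.3,0,0,0],[-0.3,0.2,11.3,0,0,0],[-0.3,0.2,11.3,0,0,0]]]' 1
python3 -m pendant '[[[0,0,0,0,0,0],[0,0,0,0,0,0],[0,0,0,0,0,0],[0,0,0,0,0,0],[0,0,0,0,0,0]]]' 0 60
python3 m.py wrist w6
```

```text
clock: 13.95
ee_pos: [0.593, 0.2261, 0.1803]
tcp_rot: [0.082, 0.997, 0.0, 0.001]
ft_force: [0.7, 0.1, 1.1]
width: 1.0
finger_force: 0.0
clock: 14.45
ee_pos: [0.5925, 0.226, 0.1796]
tcp_rot: [0.082, 0.997, 0.0, 0.001]
ft_force: [-0.5, 0.6, 4.8]
width: 0.636
finger_force: 62.2
14.5 [0.5925 0.226  0.1794] [-1.706e+02  1.000e-01 -1.800e+02] [0.26 0.52 0.16 1.22 0.   0.43] [-0.5 -0.4  4.1] [ 0.05  0.04 -0.04] 0.638
```

```bash
python3 -m pendant '[[[0,0,0.2,0,0,0],[0,0,0.4,0,0,0],[0,0,0.6,0,0,0],[0,0,0.6,0,0,0],[0,0,0.6,0,0,0],[0,0,0.6,0,0,0]]]'
python3 m.py wrist w7
```

```text
clock: 15.1
ee_pos: [0.5925, 0.226, 0.1741]
tcp_rot: [0.082, 0.997, 0.0, 0.001]
ft_force: [-2.5, -0.3, 9.4]
width: 0.636
finger_force: 62.2
15.15 [0.5925 0.2261 0.1741] [-1.706e+02  1.000e-01 -1.800e+02] [0.26 0.52 0.15 1.2  0.   0.43] [-1.5 -0.2 10.4] [-0.02  0.3   0.06] 0.636
```

```bash
python3 -m pendant '[[[0,0,0,0,0,-5],[0,0,0,0,0,-12],[0,0,0,0,0,-19],[0,0,0,0,0,-26],[0,0,0,0,0,-30],[0,0,0,0,0,-30]]]'
python3 m.py wrist w8
```

```text
clock: 15.75
ee_pos: [0.5933, 0.2263, 0.1744]
tcp_rot: [-0.179, 0.984, 0.0, 0.002]
ft_force: [-0.7, 0.5, 9.0]
width: 0.632
finger_force: 62.2
15.8 [0.5933 0.2263 0.1744] [ 159.4    0.2 -179.9] [ 0.26  0.52  0.15  1.2   0.   -0.1 ] [-0.5  1.2  9.2] [0.1  0.05 0.05] 0.639
```

```bash
python3 -m pendant '[[[0,0,0,0,0,-7],[0,0,0,0,0,-14],[0,0,0,0,0,-21],[0,0,0,0,0,-28],[0,0,0,0,0,-35],[0,0,0,0,0,-40],[0,0,0,0,0,-40],[0,0,0,0,0,-40]]]'
python3 m.py wrist w9
python3 - <<'E'
import cv2,numpy as np
cv2.imwrite('pics/w79.png',np.hstack([cv2.resize(cv2.imread(f'pics/w{i}.png')[120:400,180:460],(400,400)) for i in (7,9)]))
E
```

```text
clock: 16.6
ee_pos: [0.5928, 0.227, 0.1743]
tcp_rot: [-0.505, 0.863, 0.0, 0.002]
ft_force: [-1.6, 2.1, 8.8]
width: 0.639
finger_force: 62.4
16.65 [0.5927 0.227  0.1743] [ 1.194e+02  1.000e-01 -1.799e+02] [ 0.27  0.52  0.15  1.2   0.   -0.79] [-0.4  1.7  9.3] [0.43 0.34 0.11] 0.632
```

View pics/w79.png

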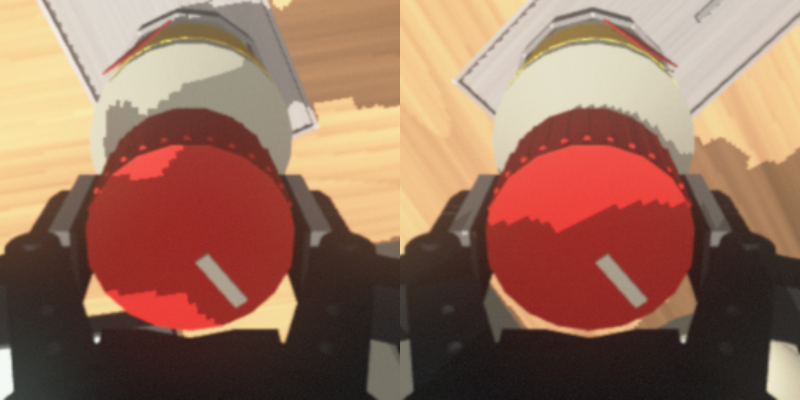

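Before and after the twist, the bar stays at the same place relative to the gripper while the tray has turned, so the cap rotated 70° with it. Lifting straight up.

```bash
python3 -m pendant '[[[0,0,-0.5,0,0,0],[0,0,-1.5,0,0,0],[0,0,-3,0,0,0],[0,0,-5,0,0,0],[0,0,-7,0,0,0],[0,0,-8.3,0,0,0],[0,0,-8.6,0,0,0],[0,0,-8.6,0,0,0],[0,0,-8.6,0,0,0],[0,0,-8.6,0,0,0],[0,0,-8.6,0,0,0],[0,0,-8.6,0,0,0]]]'
python3 -m pendant '[[[0,0,0,0,0,0],[0,0,0,0,0,0],[0,0,0,0,0,0],[0,0,0,0,0,0],[0,0,0,0,0,0]]]'
python3 m.py wrist w10 cap_center:0.27; python3 m.py scene s10
python3 - <<'E'
import cv2,numpy as np
a=cv2.imread('pics/s10.png')[130:330,180:480]; b=cv2.imread('pics/w10.png')[120:400,180:460]
cv2.imwrite('pics/end.png',np.hstack([cv2.resize(a,(480,320)),cv2.resize(b,(320,320))]))
E
```

```text
clock: 17.85
ee_pos: [0.5917, 0.2258, 0.2582]
tcp_rot: [-0.504, 0.863, 0.0, -0.001]
ft_force: [-1.0, -1.1, -0.7]
width: 0.635
finger_force: 63.5
clock: 18.35
ee_pos: [0.592, 0.2259, 0.2588]
tcp_rot: [-0.504, 0.863, -0.0, 0.0]
ft_force: [0.3, -0.4, 0.2]
width: 0.636
finger_force: 63.5
cap_center 0.76 ctr [594.6 231.2] size [76.3 64.3] yaw 59.9 px [313. 275.]
  lm cap_center 0.71 [0.5928 0.2217 0.272 ] [305.1, 262.2]
  lm cap_center 0.58 [0.523  0.2102 0.0028] [357.3, 119.4]
18.5 [0.592  0.2259 0.2588] [119.4   0.  180. ] [ 0.26  0.5   0.35  1.41 -0.   -0.79] [-0.6 -0.1 -0.4] [-0.01  0.   -0.  ] 0.639
18.55 [0.592  0.2258 0.2588] [119.4   0.  180. ] [ 0.26  0.5   0.35  1.41 -0.   -0.79] [-0.2  0.5 -0.7] [ 0.02 -0.06 -0.02] 0.635
```

View pics/end.png

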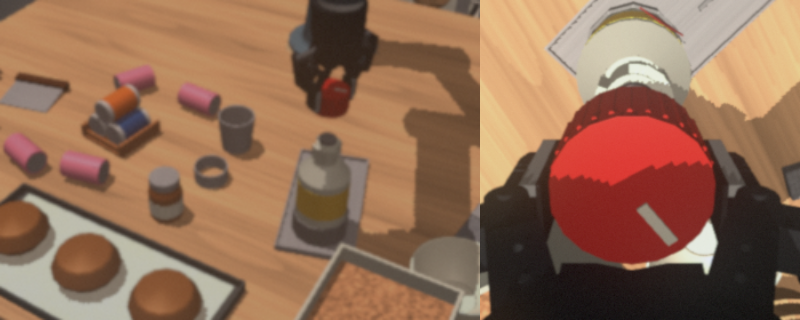

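The cap is off the bottle and level in the gripper. It is about 7.9 cm above its place. The tin rests on the two blue ones in the cradle, and nothing else has moved.

```bash
python3 -c "
from plant import robot
print(robot.finish_job())"
```

```text
the job is handed in; nothing more can be done
None
```

The orange tin is stowed in the groove on the two blue tins and released, the cap was pressed, twisted 70° and lifted off, and the job was handed in at about 18.6 s with the gripper holding the cap level about 8 cm above the bottle; no verdict came back.

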